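# Unpack the nested travel tea cups

## Robot

A 7-joint arm with a two-finger parallel gripper is mounted at the origin on the work surface. World frame = base frame: x ahead of the robot, y to its left, z up, the work surface at z = 0. Lengths are in m, angles in rad, forces in N, time in s.
With the tool pointing down it reaches from about 0.4 to 0.75 m from the base axis. Payload 19.5 kg.
Tool frame: the origin (TCP) lies midway between the tips of the shut fingers; the grasp point (between the pads) lies 19 mm behind it (arm.hold_point_z is the distance from the TCP to the grasp point, in m); z points along the fingers, y is the line along which they close (so a half turn about z gives the same grasp; the last joint's range is limited). The gripper opens to 85 mm and grips with 20 to 120 N. Pads are 22 mm wide; open, the fingers measure 114 mm over their backs; the gripper's body (76 mm by 85 mm) begins 54 mm behind the grasp point. The pads swing forward as they close: fully open they stand 13 mm farther back than shut.
Start: joints at [-1.372, 0.707, -0.028, 1.485, 0.022, 0.951, -0.075], TCP at [0.137, 0.558, 0.231] pointing down, gripper open.
Joint ranges: [-2.71, 2.71], [-0.32, 2.16], [-1.57, 1.52], [0, 2.45], [-1.46, 4.6], [0, 2.02], [-2.83, 2.83]. Speed limits (rad/s): [1.89, 1.89, 2.57, 2.57, 3.01, 3.01, 3.01].

## Interface

Orientations are given as a unit quaternion [x, y, z, w].
In Python, from workcell import arm gives the robot as it stands. Calls block until the motion is done:
- arm.reach(position, orientation): joint-space move of the TCP to a pose.
- arm.servo_line(position, rotation=None, feed=0.15, guard=None): straight line of the TCP; rotation=None keeps the orientation; feed is the mean speed in m/s. With guard (N) it stops when the force on the tool has changed by that much, and returns True; else False.
- arm.movej(angles): joint-space move.
- arm.gripper_to(opening, newtons=None): opening from 0.0 (shut) to 1.0 (fully open); newtons is the grip in N (None keeps the last); returns when the fingers have stopped.
- arm.dwell(seconds).
- arm.solve_ik(position, orientation): joint angles nearest the present ones, or None.
- arm.observe(): the state.
- arm.read_camera(name): name is "scene" or "top" or "wrist"; returns the picture (384x512x3 uint8, red, green, blue); there is no depth.
- arm.camera_params(name): a dict with "fx", "fy", "cx", "cy" (pixels), "rvec" (rotation vector, rad) and "tvec" (3), from world to camera coordinates, as OpenCV has them; the wrist camera has in their place "hand_eye" (4x4, takes a point from camera to tool coordinates, whose origin is the TCP and whose axes are the flange's). Camera axes: x right, y down, z forward; pixel columns grow to the right and rows downward; lengths in m; the calibration is good to about 2 mm. A picture is of the moment at which its call begins: read the wrist's pose just before it. camera_params takes no time and is no camera call.
A pose or a line that the arm cannot do raises arm.IKError and nothing moves.
- arm.close_job(): hands the job in; it is judged then, once.
The state is a dict: "time": time; "joint_positions": joint angles; "dq": joint speeds; "joint_efforts": joint torques, N m; "tcp_pos": TCP position; "ee_rot": TCP orientation; "contact_force": force on the tool from outside, world axes, zero at the start; "wrist_torque": the same for the moment, N m; "finger_gap": opening from 0.0 (shut) to 1.0 (fully open); "gripper_force": force on a finger pad.
Only numpy, scipy, OpenCV 4.12 (cv2) and the standard library are available. Lean on these libraries where they do the work, as an engineer would, in place of code of your own. Each camera call takes 0.05 s, during which the arm holds its last target. There are 200 camera calls.

## Task

Lock the tea stand first: lift the bolt handle out of its notch, slide the forked bolt in over the big cup's foot and drop the handle into the other notch. Then pull the stuck cups apart one at a time, smallest first, and stand each upright, fully on its own coaster: the small cup on the small coaster, then the middle cup on the larger one. Do not drop or tip a cup; the big cup stays bolted in the stand, and everything else stays where it is.

Things in the scene. Friction and masses are not known exactly. Their poses are not given: they have to be found in the camera images.
- stand: low wooden stand screwed to the table, board 125 (x) by 280 (y), 12 thick; at yaw 0 its x points away from the robot. Origin on the table under the cup stack's axis; the board reaches 65 to +y, 215 to -y. A steel barrel bolt (rod 10 dia, axis 24.5 above the table) lies along its y axis on the -y side; its front end is a steel fork, 84 wide, 25 above the table
- bolt (a joint): how far the bolt is slid, m: 0 to 0.003 as found (drawn back, handle in the outer notch), 0.035 with the handle in the middle of the inner notch (range -0.001 to 0.037). Growing values move it to the stand's +y, its fork passing over both sides of the large cup's flange. Friction about 1.2 N; it stays where left
- bolt_handle (a joint): angle of the bolt handle about the bolt's axis, rad: 0 down in a notch (arm then 25 degrees above level, pointing to the stand's -x), growing as lifted, at most 1.0. Must be lifted by 0.5 to clear the steel rail (38 high, 6 thick, 19 to the -x of the bolt's axis) with two 12-wide notches 35 apart; it falls by its own weight
- bolt_grip (a point): centre of the brass grip on the bolt handle: cylinder 16 dia, 18 long, axis along the bolt, at the end of a 7 dia arm, 50 from the bolt's axis. Handle down: 45.6 above the table, 45.3 to the stand's -x of the bolt's axis, 185 (drawn back) or 150 (shot) to the stand's -y of the stack. Grip from above across its flat ends; it pivots between the fingers
- large_cup_mid (a point): the lowest and largest cup, darkest celadon, 66 outside dia, 60 high, with a foot flange 88 dia and 6 thick; point on its axis half-way up (30 above its underside). It stands loose in the stand on the 12 mm board, rim 72 above the table, about 0.26 kg. Upright when its z axis is up
- large_home (a point): point fixed on the stand: where the centre of the large cup belongs
- medium_cup_mid (a point): middle cup, mid celadon: body 56 dia, 36 tall above a foot 47 dia, 20 tall; 56 high in all, 0.17 kg, open top. Point on its axis, 28 above its underside. At the start its foot is nested in the large cup, shoulder on that rim (72 above the table), own rim at 108. Rubber pads in the large cup's mouth hold it with about 8 N (free after 20 of lift). Grip across its body
- small_cup_mid (a point): smallest cup, palest celadon: body 45 dia, 34 tall above a foot 36 dia, 20 tall; 54 high in all, 0.11 kg, open top. Point on its axis, 27 above its underside. At the start its foot is nested in the medium cup, shoulder on that rim (108 above the table), own rim at 142. Rubber pads hold it with about 3 N (free after 20 of lift). Grip across its body
- small_coaster_top (a point): centre of the top of the smaller round cork coaster: 60 dia, 6 thick, fixed on the table
- medium_coaster_top (a point): centre of the top of the larger round cork coaster: 82 dia, 6 thick, fixed on the table
- incense_jar_at (a point): bystander, not to be disturbed: round lidded pale celadon jar, 72 dia, 64 high; point 30 above its underside
- ash_dish_at (a point): bystander, not to be disturbed: shallow pale celadon dish, 84 dia, 18 high; point at its centre
- glass_pot_at (a point): bystander, not to be disturbed: small open clear-glass pot, 52 dia, 50 high; point at its centre
- cork_stopper_at (a point): bystander, not to be disturbed: tapered cork stopper, 42 dia, 22 high, on the mat; point at its centre
- incense_spoon_at (a point): bystander, not to be disturbed: brass spoon 150 long lying flat; point near its middle
- incense_tin_at (a point): bystander, not to be disturbed: blue flat tin, 75 x 45 x 30 high; point at its centre
- small_cup: the small cup itself; origin at the centre of its underside, z up its axis
- medium_cup: the medium cup itself; origin at the centre of its underside, z up its axis

How it is judged:
On the way, in this order (a step that is already met when the one before it is completed fails the run):
1. the bolt is slid over the big cup's foot and its handle lies down in the other notch, all cups still nested (value of joint bolt above 0.031 m and value of joint bolt_handle below 0.15 rad and distance between small_cup_mid and medium_cup_mid below 0.042 m and distance between medium_cup_mid and large_cup_mid below 0.044 m), for 0.2 s.
2. the small cup stands on the small coaster, the middle cup still nested in the big one (horizontal distance between small_cup_mid and small_coaster_top below 0.012 m and height (world z) of small_cup_mid between 0.029 and 0.037 m and angle between small_cup_mid's own z axis and vertical below 0.12 rad and distance between medium_cup_mid and large_cup_mid below 0.046 m), for 0.2 s.
3. the middle cup stands on the larger coaster (horizontal distance between medium_cup_mid and medium_coaster_top below 0.0175 m and height (world z) of medium_cup_mid between 0.03 and 0.038 m and angle between medium_cup_mid's own z axis and vertical below 0.12 rad), for 0.2 s.
At the end, for the whole second after the job is handed in: Small cup within 12 mm of the small coaster's centre, medium cup within 17.5 mm of the larger one's, both standing upright (0.12 rad), released, at rest; large cup within 8 mm of its place, upright; bolt joint over 0.031 m, handle down (under 0.15 rad) (all of step 3 and horizontal distance between small_cup_mid and small_coaster_top below 0.012 m and height (world z) of small_cup_mid between 0.029 and 0.037 m and angle between small_cup_mid's own z axis and vertical below 0.12 rad and distance between large_cup_mid and large_home below 0.008 m and angle between large_cup_mid's own z axis and vertical below 0.08 rad and value of joint bolt above 0.031 m and value of joint bolt_handle below 0.15 rad and linear speed of each of small_cup, medium_cup below 0.03 m/s and contact force between the fingers and small_cup below 0.05 N and contact force between the fingers and medium_cup below 0.05 N); the robot touches nothing.
It fails at once if the large cup is pulled out of its place or tipped (distance between large_cup_mid and large_home above 0.015 m or angle between large_cup_mid's own z axis and vertical above 0.2 rad).
It fails at once if a cup is tipped over (angle between any of small_cup_mid, medium_cup_mid's own z axis and vertical above 0.6 rad).
It fails at once if the small cup is dropped (falls freely by more than about 15 mm) (linear speed of small_cup above 0.55 m/s and not (contact force between anything else and small_cup above 0.02 N)).
It fails at once if the medium cup is dropped (falls freely by more than about 15 mm) (linear speed of medium_cup above 0.55 m/s and not (contact force between anything else and medium_cup above 0.02 N)).
It fails at once if a bystander is moved by more than 25 mm (distance of any of incense_jar_at, ash_dish_at, glass_pot_at, cork_stopper_at, incense_spoon_at, incense_tin_at from where it was at the start of the episode above 0.025 m).
It also fails if it takes over 70 s, if anything falls off the work surface, if the arm or the gripper's body presses on something with over 40 N, if the wrist force passes 120 N, or if a joint passes its speed limit or range.

## Working session

There is one attempt and no reset: what is moved stays moved. The work goes in short steps, each a Python script; the robot and the scene stay as the last script left them, time stands still between calls to the robot, and variables do not carry over. Pictures are saved under pics/ and viewed, at most 10 in all, crops included, and the job is handed in when it is done.

```bash
ls; mkdir -p pics; python3 - <<'E'
from workcell import arm
import cv2,numpy as np
for n in("scene","top"):
    im=arm.read_camera(n); cv2.imwrite(f"pics/{n}0.png",cv2.cvtColor(im,cv2.COLOR_RGB2BGR))
    p=arm.camera_params(n); print(n,p)
    R=cv2.Rodrigues(np.array(p["rvec"]))[0]; print(-R.T@np.array(p["tvec"]).ravel())
print(arm.camera_params("wrist")); s=arm.observe(); print(s["time"],s["tcp_pos"],s["ee_rot"],arm.hold_point_z)
E
```

```text
pics
scene {'fx': 359.2940945113585, 'fy': 359.2940945113585, 'cx': 254.33417841629208, 'cy': 190.9238373773533, 'rvec': array([ 2.12094421,  0.67793121, -0.33966632]), 'tvec': array([-0.4532592 , -0.1222214 ,  1.26421443])}
[ 0.99978116 -0.62738076  0.65226613]
top {'fx': 427.8722384527524, 'fy': 427.8722384527524, 'cx': 255.9048746982002, 'cy': 188.52000478647355, 'rvec': array([ 2.19173968, -2.18786671,  0.07697098]), 'tvec': array([0.02235884, 0.58075475, 1.17905697])}
[0.5015647  0.02831187 1.21473562]
{'fx': 289.19795946350615, 'fy': 289.19795946350615, 'cx': 257.3539141127469, 'cy': 192.40328933411763, 'hand_eye': array([[-8.08165256e-04, -9.64957923e-01, -2.62403418e-01,
         6.51042598e-02],
       [ 9.99999657e-01, -7.31778439e-04, -3.88827159e-04,
        -3.09122357e-04],
       [ 1.83180685e-04, -2.62403642e-01,  9.64958183e-01,
        -1.43096965e-01],
       [ 0.00000000e+00,  0.00000000e+00,  0.00000000e+00,
         1.00000000e+00]])}
0.1 [0.13706509 0.55818086 0.23088763] [ 1.20087208e-01  9.92763222e-01 -4.95837423e-04 -3.83039165e-05] 0.0187
```

View pics/scene0.png

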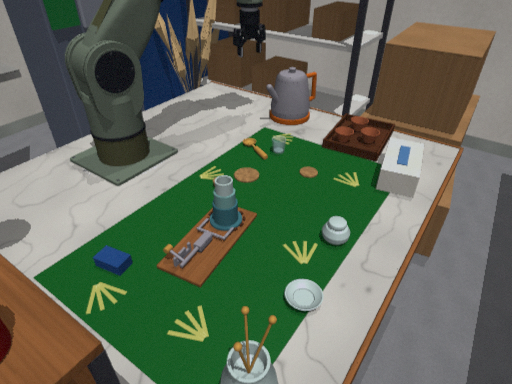

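View pics/top0.png

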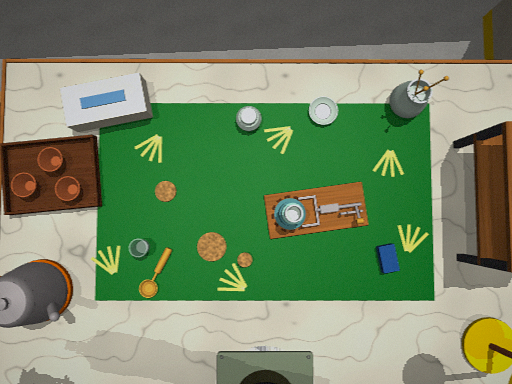

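The scene view has the stack at about (224,200), the bolt grip at about (168,250), the large coaster at (247,174) and the small one at (309,172). The top view has the stack at about (290,213), the bolt handle at about (358,220), the small coaster at (165,190), the large one at (211,246) and the stopper at (245,259). Next I'll triangulate these.

```bash
cat > h.py <<'E'
from workcell import arm
import cv2,numpy as np
from scipy.spatial.transform import Rotation as Ro
def quat(a):
    "tool down, tool x at world angle a"
    x=np.array([np.cos(a),np.sin(a),0]);z=np.array([0,0,-1.]);return Ro.from_matrix(np.c_[x,np.cross(z,x),z]).as_quat()
def cam(n,s=None):
    p=arm.camera_params(n);K=np.array([[p["fx"],0,p["cx"]],[0,p["fy"],p["cy"]],[0,0,1]])
    if n=="wrist":
        T=np.eye(4);T[:3,:3]=Ro.from_quat(s["ee_rot"]).as_matrix();T[:3,3]=s["tcp_pos"];T=T@p["hand_eye"]
        return K,T[:3,:3],T[:3,3]
    R=cv2.Rodrigues(np.array(p["rvec"]))[0];return K,R.T,-R.T@np.array(p["tvec"]).ravel()
def ray(c,uv):
    d=c[1]@np.linalg.inv(c[0])@np.array([uv[0],uv[1],1.]);return c[2],d/np.linalg.norm(d)
def plane(c,uv,z):
    o,d=ray(c,uv);return o+d*(z-o[2])/d[2]
def tri(rays):
    A=np.zeros((3,3));b=np.zeros(3)
    for o,d in rays:
        M=np.eye(3)-np.outer(d,d);A+=M;b+=M@o
    x=np.linalg.solve(A,b);return x,[np.linalg.norm(np.cross(d,x-o)) for o,d in rays]
def proj(c,X):
    q=c[0]@c[1].T@(np.asarray(X)-c[2]);return q[:2]/q[2]
def hsv(im,lo,hi):return cv2.inRange(cv2.cvtColor(im,cv2.COLOR_RGB2HSV),np.array(lo),np.array(hi))
def blobs(m,amin=60):
    n,l,st,ce=cv2.connectedComponentsWithStats(m);return [(st[i][4],ce[i].round(1),st[i][:4].tolist()) for i in range(1,n) if st[i][4]>=amin]
def shot(n,f=None):
    s=arm.observe();im=arm.read_camera(n)
    if f: cv2.imwrite(f"pics/{f}.png",cv2.cvtColor(im,cv2.COLOR_RGB2BGR))
    return im,cam(n,s)
E
python3 - <<'E'
from h import *
ims={n:cv2.cvtColor(cv2.imread(f"pics/{n}0.png"),cv2.COLOR_BGR2RGB) for n in("scene","top")}
for n,pts in(("top",[(165,190),(211,246),(245,259),(271,225),(290,213),(359,213)]),("scene",[(247,174),(309,172),(224,185),(240,220),(168,250)])):
    for p in pts: print(n,p,cv2.cvtColor(ims[n][p[1],p[0]][None,None],cv2.COLOR_RGB2HSV)[0,0])
C={n:cam(n) for n in ims}
for n in ims:
    m=hsv(ims[n],(5,70,60),(22,255,255))
    if n=="top": m[:100]=0;m[:,:104]=0;m[300:]=0;m[:,440:]=0
    for a,c,bb in blobs(m): print(n,a,c,bb,plane(C[n],c,.006).round(4))
m=hsv(ims["top"],(5,70,60),(22,255,255));m[:,:262]=0;m[:,375:]=0;m[:170]=0;m[250:]=0
m=cv2.morphologyEx(m,cv2.MORPH_OPEN,np.ones((3,3)))
r=cv2.minAreaRect(cv2.findNonZero(m));bp=[plane(C["top"],q,.012) for q in cv2.boxPoints(r)];print(np.round(bp,4),[np.linalg.norm(bp[i]-bp[i-1]).round(4) for i in range(4)])
E
```

```text
top (165, 190) [ 17 145 162]
top (211, 246) [ 16 144 184]
top (245, 259) [ 16 148 181]
top (271, 225) [ 13 177 174]
top (290, 213) [108   6 220]
top (359, 213) [  8  39 119]
scene (247, 174) [ 15 125 159]
scene (309, 172) [ 16 128 155]
scene (224, 185) [ 83  27 161]
scene (240, 220) [ 95 122 119]
scene (168, 250) [ 18 161 150]
scene 4978 [235.1  52.9] [186, 0, 131, 101] [-0.4607  1.2208  0.006 ]
scene 1397 [284.1  14. ] [258, 0, 52, 32] [-0.8686  2.4765  0.006 ]
scene 1495 [334.6  20.7] [312, 2, 47, 39] [-0.3677  2.4821  0.006 ]
scene 233 [161.5  29.1] [154, 13, 16, 37] [-1.3266  1.4015  0.006 ]
scene 385 [176.9  53.4] [168, 19, 18, 61] [-0.7512  0.9972  0.006 ]
scene 14981 [420.8 116.3] [310, 22, 186, 362] [0.7577 0.9335 0.006 ]
scene 248 [289.3 119.5] [270, 110, 40, 15] [0.3211 0.5817 0.006 ]
scene 158 [254.6 146.8] [243, 138, 24, 21] [0.3367 0.3103 0.006 ]
scene 145 [308.2 171.6] [300, 167, 18, 10] [0.5745 0.2785 0.006 ]
scene 280 [246.  174.5] [234, 168, 25, 14] [0.419  0.1463 0.006 ]
scene 2412 [203.2 251.3] [157, 207, 100, 80] [ 0.5357 -0.1894  0.006 ]
scene 132 [213.2 229. ] [202, 221, 25, 15] [ 0.5027 -0.1133  0.006 ]
scene 8135 [ 41.1 335.6] [0, 254, 104, 130] [ 0.4298 -0.5434  0.006 ]
scene 483 [251.1 340.9] [234, 306, 43, 67] [ 0.7712 -0.3139  0.006 ]
top 345 [165.2 190.8] [155, 181, 21, 21] [0.5746 0.2798 0.006 ]
top 3095 [320.  209.1] [264, 182, 104, 57] [ 0.5237 -0.1578  0.006 ]
top 656 [211.2 246.3] [197, 232, 29, 29] [0.4189 0.1485 0.006 ]
top 438 [153.9 276.7] [139, 248, 33, 50] [0.3345 0.3076 0.006 ]
top 164 [244.3 259.4] [238, 253, 14, 14] [0.3826 0.0555 0.006 ]
[[ 0.5632  0.0025  0.012 ]
 [ 0.6029 -0.2756  0.012 ]
 [ 0.4799 -0.291   0.012 ]
 [ 0.4409 -0.0148  0.012 ]] [np.float64(0.1235), np.float64(0.2809), np.float64(0.1239), np.float64(0.279)]
```

```bash
cat >> h.py <<'E'
yaw=np.deg2rad(8.1);O=np.array([.5112,-.0705])
def st(x,y,z,yaw=yaw,O=O):
    c,s=np.cos(yaw),np.sin(yaw);return np.array([O[0]+c*x-s*y,O[1]+s*x+c*y,z])
E
python3 - <<'E'
from h import *
for a in(yaw,yaw+np.pi):
    for p in [st(-45,-185,.03)*1 if 0 else st(-.0453,-.185,.03),st(-.0453,-.185,.2),st(0,0,.11),np.array([.5745,.279,.03]),np.array([.419,.148,.03])]:
        q=arm.solve_ik(p,quat(a));print(round(a,2),p.round(3),None if q is None else np.round(q,2))
a=yaw+np.pi
P=[st(-.03,-.165,.2),st(-.03,-.115,.2),st(0,0.03,.28),st(-.0,-.05,.28)]
for i,p in enumerate(P):
    arm.reach(p,quat(a));arm.dwell(.15)
    im,c=shot("wrist",f"w{i}");np.savez(f"w{i}.npz",im=im,K=c[0],R=c[1],o=c[2])
print(arm.observe()["time"])
ims=[cv2.imread(f"pics/w{i}.png") for i in range(4)]
m=np.vstack([np.hstack(ims[:2]),np.hstack(ims[2:])]);cv2.imwrite("pics/wm.png",cv2.resize(m,(800,600),interpolation=cv2.INTER_AREA))
E
```

```text
0.14 [ 0.492 -0.26   0.03 ] [ 0.31  1.    0.23  1.73 -0.44  0.47 -0.59]
0.14 [ 0.492 -0.26   0.2  ] [ 0.17  0.78  0.52  1.61 -0.47  0.89 -0.56]
0.14 [ 0.511 -0.07   0.11 ] [-0.15  0.85  0.42  1.84 -0.6   0.58 -0.77]
0.14 [0.574 0.279 0.03 ] [-0.72  1.13  0.52  1.41 -0.69  0.79 -1.39]
0.14 [0.419 0.148 0.03 ] [-0.48  0.93  0.13  2.12 -0.85  0.14 -0.99]
3.28 [ 0.492 -0.26   0.03 ] [ 0.69  1.02 -0.51  1.71  0.8   0.62  1.42]
3.28 [ 0.492 -0.26   0.2  ] [ 0.66  0.74 -0.44  1.59  0.38  0.9   1.79]
3.28 [ 0.511 -0.07   0.11 ] [ 0.29  0.83 -0.39  1.83  0.53  0.59  1.27]
3.28 [0.574 0.279 0.03 ] [-0.41  1.07 -0.21  1.39  0.29  0.71  0.98]
3.28 [0.419 0.148 0.03 ] [-0.37  0.92 -0.07  2.12  0.49  0.11  0.81]
5.4167
```

View pics/wm.png

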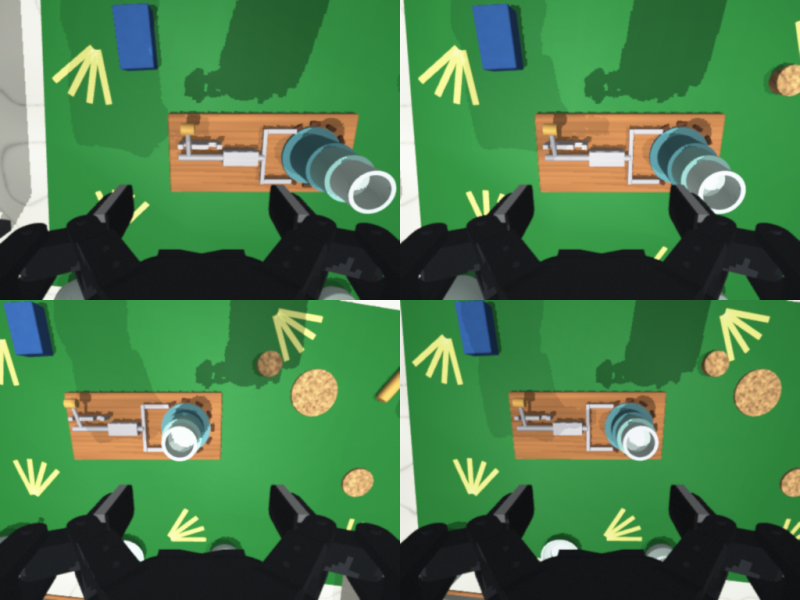

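The wrist mosaic shows the brass grip at about (239,165) in w0 and (192,166) in w1, in full-size pixels. The small cup's white rim is centred near (233,183) in w2 and (307,179) in w3. I'll triangulate the grip and rim.

```bash
python3 - <<'E'
from h import *
D=[np.load(f"w{i}.npz") for i in range(4)];C=[(d["K"],d["R"],d["o"]) for d in D]
H=[cv2.cvtColor(d["im"],cv2.COLOR_RGB2HSV) for d in D]
print(H[0][160:172:3,228:252:3].tolist())
g=[];
for i in range(4):
    m=hsv(D[i]["im"],(19,120,120),(27,255,255))
    X=proj(C[i],st(-.0453,-.184,.0456));print(i,"grip exp",X.round(1))
    b=[k for k in blobs(m,12) if np.hypot(*(k[1]-X))<25];print(b)
    if b: b=max(b,key=lambda k:k[0]);g.append(ray(C[i],b[1]))
print("grip",tri(g),tri(g[:2]))
r=[];
for i in range(4):
    m=hsv(D[i]["im"],(0,0,205),(180,60,255));X=proj(C[i],st(0,0,.142))
    cs=[c for c in cv2.findContours(m,cv2.RETR_EXTERNAL,cv2.CHAIN_APPROX_NONE)[0] if len(c)>40]
    for c in cs:
        e=cv2.fitEllipse(cv2.convexHull(c))
        if np.hypot(*(np.array(e[0])-X))<30: print(i,X.round(1),e); r.append((i,e[0]))
for z in(.138,.142,.146):print(z,[plane(C[i],e,z)[:2].round(4) for i,e in r])
print("rim",tri([ray(C[i],e) for i,e in r]),tri([ray(C[i],e) for i,e in r if i>1]))
E
```

```text
[[[14, 151, 191], [17, 151, 188], [19, 151, 183], [19, 150, 180], [18, 149, 176], [18, 150, 172], [19, 151, 166], [15, 148, 136]], [[13, 150, 191], [18, 150, 220], [19, 149, 224], [19, 148, 223], [19, 148, 220], [19, 150, 218], [19, 150, 214], [15, 148, 146]], [[13, 149, 183], [19, 147, 225], [21, 141, 243], [21, 142, 242], [21, 143, 240], [21, 143, 239], [20, 145, 236], [15, 149, 164]], [[13, 149, 180], [17, 150, 216], [20, 147, 232], [20, 147, 232], [20, 147, 233], [20, 146, 234], [20, 147, 230], [15, 148, 167]]]
0 grip exp [239.5 163.5]
[(np.int32(179), array([239.5, 165.3]), [231, 159, 17, 13])]
1 grip exp [192.5 163.9]
[(np.int32(195), array([191.9, 165.7]), [183, 159, 18, 13])]
2 grip exp [ 91.3 130.9]
[(np.int32(147), array([ 88.3, 132.2]), [82, 125, 16, 16])]
3 grip exp [152.5 129.9]
[(np.int32(108), array([151.6, 131.2]), [145, 126, 14, 11])]
grip (array([ 0.49312555, -0.25827978,  0.05266691]), [np.float64(0.0003539274466069216), np.float64(0.00039458994854879245), np.float64(0.0006213667516194558), np.float64(0.0005784933889434469)]) (array([ 0.4934005 , -0.25865888,  0.04972845]), [np.float64(2.0028633821296742e-05), np.float64(2.0028633821248458e-05)])
0 [475.9 243.9] ((476.2022399902344, 245.59182739257812), (50.88913345336914, 63.74290466308594), 59.460514068603516)
1 [411.5 244.1] ((412.1011657714844, 245.49609375), (52.6013069152832, 61.25712585449219), 65.96114349365234)
2 [229.2 182.3] ((220.99496459960938, 181.09437561035156), (49.65650177001953, 70.47949981689453), 94.45396423339844)Traceback (most recent call last):
  File "<stdin>", line 17, in <module>
cv2.error: OpenCV(4.12.0) /io/opencv/modules/imgproc/src/shapedescr.cpp:361: error: (-201:Incorrect size of input array) There should be at least 5 points to fit the ellipse in function 'fitEllipseNoDirect'
```

Grip (0.4933, -0.2585, about 0.050 at its visible top) and rim both agree with the stand pose to within 2 mm. I'll operate the bolt now.

```bash
sed -i 's/O=np.array(\[.5112/O=np.array([.5122/' h.py; python3 - <<'E'
from h import *
a=yaw+np.pi;ax,g=np.array([np.cos(yaw),np.sin(yaw)]),np.array([.4932,-.2585])
ay=np.array([-ax[1],ax[0]])
def P(th,dy,dz=0.001):
    t=th+np.deg2rad(25);xy=g+ax*(.0453-.05*np.cos(t))+ay*dy
    return np.array([*xy,.0245+.05*np.sin(t)-.0187+dz])
arm.gripper_to(.65,20)
arm.reach(P(0,0,.08),quat(a));arm.servo_line(P(0,0),feed=.08,guard=8) and print("guard",arm.observe()["contact_force"])
arm.gripper_to(0,25);s=arm.observe();print("gap",s["finger_gap"],s["gripper_force"],s["contact_force"].round(1),s["tcp_pos"].round(4))
for th in np.linspace(0,.68,6)[1:]:
    arm.servo_line(P(th,0),feed=.05)
s=arm.observe();print(s["contact_force"].round(1),s["finger_gap"],s["tcp_pos"].round(4),s["time"])
im,c=shot("wrist","lift")
E
```

```text
gap 0.2036812847066537 27.57919728755951 [-1.2  0.4  3.8] [ 0.4932 -0.2586  0.0281]
[-3.2 -0.9  0.7] 0.20332394461477243 [ 0.5163 -0.2552  0.0517] 9.6833
```

View pics/lift.png

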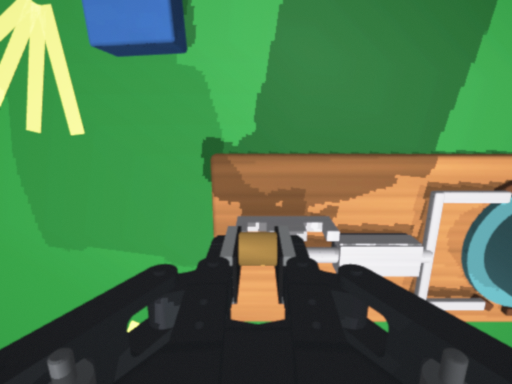

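The bolt grip is held at (258,248), lifted clear of the rail, with the fork's legs reaching towards the cup flange on the right. I'll slide it to the end stop, back off 2 mm, then lower.

```bash
python3 - <<'E'
from h import *
ax=np.array([np.cos(yaw),np.sin(yaw)]);ay=np.array([-ax[1],ax[0]]);g=np.array([.4932,-.2585])
def P(th,dy,dz=0.001):
    t=th+np.deg2rad(25);xy=g+ax*(.0453-.05*np.cos(t))+ay*dy
    return np.array([*xy,.0245+.05*np.sin(t)-.0187+dz])
arm.servo_line(P(.68,.028),feed=.06)
hit=arm.servo_line(P(.68,.039),feed=.02,guard=7)
s=arm.observe();d=(s["tcp_pos"][:2]-P(.68,0)[:2])@ay;print(hit,d,s["contact_force"].round(1))
e=min(d,.0365)-.0022 if hit else .0335
for th in (.68,.5,.35,.2,.1,.03,-.02): arm.servo_line(P(th,e),feed=.04)
s=arm.observe();print(e,s["contact_force"].round(1),s["tcp_pos"].round(4))
arm.gripper_to(.4);arm.dwell(.2)
arm.servo_line(P(0,e,.13),feed=.15)
arm.reach(st(-.05,-.1,.2),quat(yaw+np.pi));shot("wrist","shot");print(arm.observe()["time"])
E
```

```text
True 0.03659691387875089 [ 0.3 -4.  -0.9]
0.0343 [ 1.1  0.9 16.4] [ 0.4883 -0.2247  0.0276]
14.8417
```

View pics/shot.png

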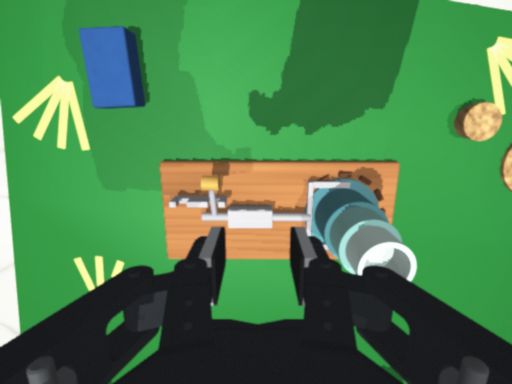

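The fork is over the flange and the grip sits at (209,184) by the inner notch. I'll check the handle angle by ray and refine the stack axis from two closer views.

```bash
python3 - <<'E'
from h import *
def brass(im,c):
    X=proj(c,st(-.0453,-.150,.048));b=[k for k in blobs(hsv(im,(19,120,120),(27,255,255)),12) if np.hypot(*(k[1]-X))<40]
    return max(b,key=lambda k:k[0])[1]
def rim(im,c):
    X=proj(c,st(0,0,.142));m=hsv(im,(0,0,205),(180,60,255));out=[]
    for k in cv2.findContours(m,cv2.RETR_EXTERNAL,cv2.CHAIN_APPROX_NONE)[0]:
        if len(k)>60:
            e=cv2.fitEllipse(cv2.convexHull(k))
            if np.hypot(*(np.array(e[0])-X))<30: out.append(e)
    return X,out
gr=[];rr=[]
for i,p in enumerate([st(-.05,-.1,.2),st(-.05,-.06,.22),st(-.06,-.02,.24)]):
    if i: arm.reach(p,quat(yaw+np.pi));arm.dwell(.15)
    im,c=shot("wrist",f"r{i}");gr.append(ray(c,brass(im,c)));X,o=rim(im,c)
    print(X.round(1),[(np.round(e[0],1),np.round(e[1],1)) for e in o])
    if o: rr.append((c,o[0][0]))
    print("grip if down",proj(c,st(-.0453,-.150,.048)).round(1),"if on rail",proj(c,st(-.03,-.150,.066)).round(1),brass(im,c))
print("grip",tri(gr),"exp",st(-.0453,-.15,.0456))
print("rim",tri([ray(c,e) for c,e in rr]),[plane(c,e,.142)[:2].round(4) for c,e in rr],st(0,0,.142),arm.observe()["time"])
E
```

```text
[387.9 268.4] [(array([388.5, 267.7]), array([49.2, 59.4]))]
grip if down [210.6 183.4] if on rail [208.4 202.5] [210.3 183.8]
[330.9 256.4] [(array([339.7, 250.3]), array([30.9, 48.2]))]
grip if down [178.1 179.6] if on rail [174.6 197.3] [177.5 180.4]
[281.1 255.7] [(array([280.3, 255.9]), array([43.5, 51.5]))]
grip if down [149.5 183.9] if on rail [145.2 200.6] [148.8 184.4]
grip (array([ 0.48843308, -0.22525353,  0.05079259]), [np.float64(0.00021103263636345943), np.float64(0.0002726490818796316), np.float64(6.274525736211199e-05)]) exp [ 0.48848711 -0.22538637  0.0456    ]
rim (array([ 0.50685192, -0.07084054,  0.14829837]), [np.float64(0.0032764395203377676), np.float64(0.005727262285504438), np.float64(0.0027016698379521997)]) [array([ 0.5115, -0.0702]), array([ 0.5056, -0.0644]), array([ 0.5125, -0.0712])] [ 0.5122 -0.0705  0.142 ] 15.8917
```

The handle is down in the inner notch: the grip projects to within 1 px of the "down" position. The rim from two clean views lies on the stack axis to about 1 mm. Next is the small cup.

```bash
python3 - <<'E'
from h import *
q=quat(yaw+np.pi)
arm.gripper_to(1.0)
arm.reach(st(0,0,.2),q);hit=arm.servo_line(st(0,0,.113),feed=.1,guard=6)
print(hit,arm.observe()["tcp_pos"].round(4))
arm.gripper_to(0,35);s=arm.observe();print("gap",s["finger_gap"]*85,s["gripper_force"],s["contact_force"].round(1))
if .45<s["finger_gap"]<.62:
    f0=s["contact_force"]
    for z in(.119,.125,.135,.145): arm.servo_line(st(0,0,z),feed=.03);print((arm.observe()["contact_force"]-f0).round(1))
    arm.servo_line(st(0,0,.24),feed=.15)
    s=arm.observe();print(s["finger_gap"]*85,s["gripper_force"],s["time"])
    shot("scene","sc1")
E
```

```text
False [ 0.5124 -0.0706  0.1136]
gap 43.988067414853035 35.06036438047886 [-1.   2.9  5.6]
[ 0.7 -3.1 -4.4]
[ 0.8 -3.7 -3.4]
[ 1.9 -2.6 -7.1]
[ 0.  -3.1 -7.4]
43.647042984142324 36.608846783638 20.7667
```

View pics/sc1.png

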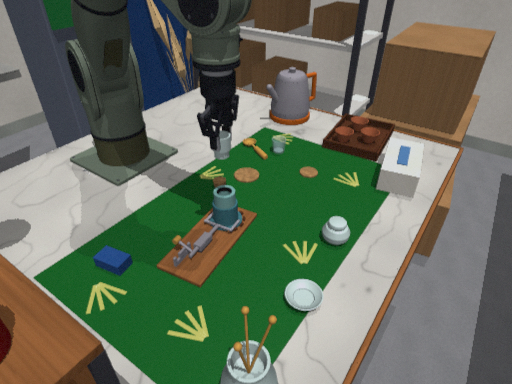

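The small cup is held in the gripper at about (222,145). The medium cup stays nested in the big one, with the bolt in over the foot. Now I'll place it on the small coaster.

```bash
python3 - <<'E'
from h import *
q=quat(yaw+np.pi);c=np.array([.5745,.2792])
P=lambda z:np.array([*c,z])
arm.reach(P(.2),q);arm.servo_line(P(.05),feed=.12);arm.dwell(.2)
hit=arm.servo_line(P(.0295),feed=.02,guard=3.5)
s=arm.observe();print(hit,s["tcp_pos"].round(4),s["contact_force"].round(1),s["finger_gap"]*85)
if abs(s["tcp_pos"][2]-.0316)<.004:
    arm.gripper_to(.75);arm.dwell(.2);arm.servo_line(P(.12),feed=.12)
    arm.reach(np.array([.5745,.2,.26]),q);arm.dwell(.15);im,cc=shot("wrist","sm")
    t=arm.read_camera("top");cv2.imwrite("pics/top1.png",t[:,:,::-1])
    print(proj(cc,[*c,.06]),proj(cc,[*c,.006]),arm.observe()["time"])
E
python3 -c "
import cv2,numpy as np
a=cv2.imread('pics/sm.png');b=cv2.resize(cv2.imread('pics/top1.png')[150:290,130:310],(360,280));a=cv2.resize(a,(437,328));o=np.zeros((328,800,3),'u1');o[:,:437]=a;o[:280,440:]=b;cv2.imwrite('pics/m2.png',o)"
```

```text
True [0.5744 0.2792 0.0313] [-0.4 -0.1  7.7] 43.79230520304343
[322.47959894 179.81198386] [314.06434224 171.32945755] 26.9833
```

View pics/m2.png

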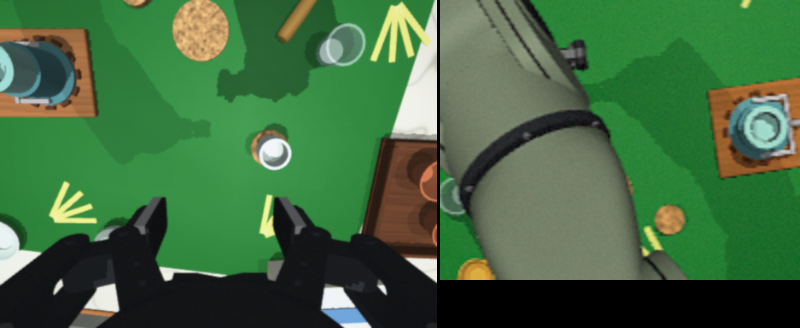

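The small cup stands on the small coaster: its rim at (273,153) of the mosaic matches the expected (275,153). The medium cup is still nested. Now the medium cup, after a check of the large coaster from this wrist view.

```bash
python3 - <<'E'
from h import *
q=quat(yaw+np.pi);im,cc=shot("wrist")
c0=np.array([.419,.1475,.006]);X=proj(cc,c0)
b=[k for k in blobs(hsv(im,(9,70,60),(24,255,255)),300) if np.hypot(*(k[1]-X))<25];print(X,b,[plane(cc,k[1],.006).round(4) for k in b])
arm.gripper_to(1.0);arm.reach(st(0,0,.2),q);hit=arm.servo_line(st(0,0,.077),feed=.1,guard=6)
print(hit,arm.observe()["tcp_pos"].round(4))
arm.gripper_to(0,55);s=arm.observe();print("gap",s["finger_gap"]*85,s["gripper_force"],s["contact_force"].round(1))
if not hit and .57<s["finger_gap"]<.72:
    f0=s["contact_force"]
    for z in(.083,.089,.099,.11): arm.servo_line(st(0,0,z),feed=.03);print((arm.observe()["contact_force"]-f0).round(1))
    arm.servo_line(st(0,0,.22),feed=.15)
    s=arm.observe();print(s["finger_gap"]*85,s["gripper_force"],s["time"])
    shot("scene","sc2")
E
```

```text
[233.44019011  33.77559637] [(np.int32(3707), array([234.9,  34.8]), [202, 0, 66, 72])] [array([0.4199, 0.1494, 0.006 ])]
False [ 0.5124 -0.0706  0.0774]
gap 54.482158178493506 56.10771160572767 [-1.4  2.2  9.6]
[  1.7  -2.4 -14.1]
[  1.8  -2.3 -14.3]
[  2.1  -1.7 -12.5]
[  1.8  -2.3 -12.4]
54.666140933057896 60.82246296107769 32.8417
```

View pics/sc2.png

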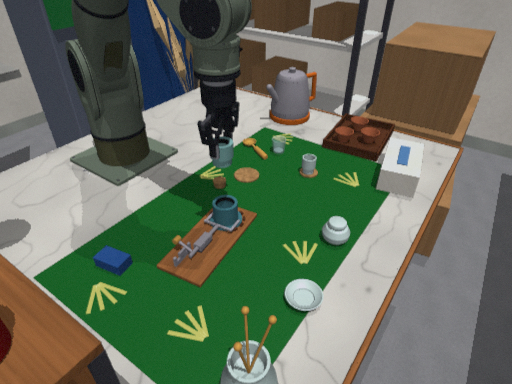

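The medium cup is out and held at about (222,150). The big cup is still bolted at (225,212), and the small cup stands on its coaster at (309,165). Next I'll place the medium cup.

```bash
python3 - <<'E'
from h import *
q=quat(yaw+np.pi);c=np.array([.419,.148]);P=lambda z:np.array([*c,z])
arm.reach(P(.18),q);arm.servo_line(P(.05),feed=.12);arm.dwell(.2)
hit=arm.servo_line(P(.0290),feed=.02,guard=3.5)
s=arm.observe();print(hit,s["tcp_pos"].round(4),s["contact_force"].round(1),s["finger_gap"]*85)
if abs(s["tcp_pos"][2]-.0315)<.004:
    arm.gripper_to(.9);arm.dwell(.2);arm.servo_line(P(.13),feed=.12)
    arm.reach(np.array([.56,.05,.3]),q);arm.dwell(.2);im,cc=shot("wrist","md");shot("scene","sc3")
    print(proj(cc,[*c,.062]),proj(cc,[.5745,.2792,.06]),proj(cc,st(0,0,.072)),proj(cc,st(-.0453,-.15,.048)),arm.observe()["time"])
E
python3 -c "
import cv2,numpy as np
a=cv2.imread('pics/md.png');b=cv2.resize(cv2.imread('pics/sc3.png')[130:270,150:330],(288,224));o=np.zeros((384,800,3),'u1');o[:,:512]=a;o[:224,512:]=b;cv2.imwrite('pics/m3.png',o)"
```

```text
True [0.4189 0.1481 0.0315] [-1.3  1.3 10.2] 54.591855375483114
[353.64332388  62.77893653] [420.6046723  198.54678873] [166.49054499 115.05017944] [51.8706703  78.20240342] 38.9167
```

View pics/m3.png

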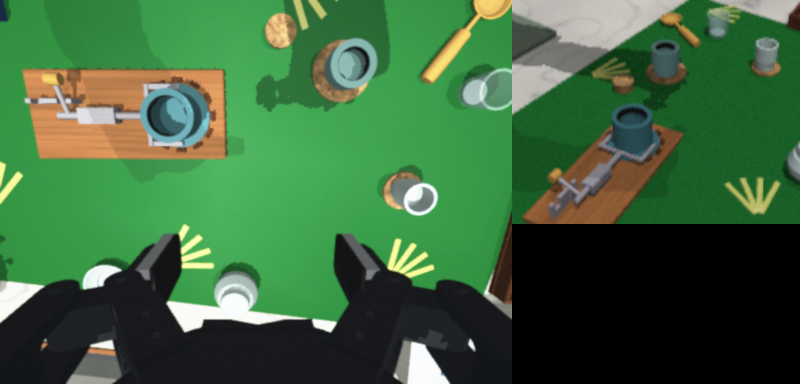

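Both cups stand centred: the medium rim is at (352,63) against an expected (354,63), and the small rim at (420,199) against (421,199). The big cup is in place at (168,115), and the grip at (52,79) is still down. I'll hand the job in.

```bash
python3 -c "
from workcell import arm
print(arm.close_job())"
```

```text
the job is handed in; nothing more can be done
None
```

The job is handed in (the call returned no verdict): the stand is bolted with the handle down, the small and middle cups stand upright on their own coasters, and the last pictures, at about 39 of the 70 s, showed nothing else moved.

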